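# Sort out the card holder whose clip has gone tired

## Task

One of the three buffet card holders has a tired clip: pulled up by the bar on its card, it lets the card slide out instead of being lifted with it. Find it by pulling at the cards while the holders stand on the counter, and put that holder and its card, out of the clip, in the open plastic box. Stand the two sound holders upright on the serving tray with their cards still in the clips, and leave everything else on the counter where it is.

Things in the scene. Friction and masses are not known exactly. Their poses are not given: they have to be found in the camera images.
- holder_a: card holder, one of three alike: steel disc base 68 mm across, 12 mm thick, a 10 mm stem, and on it a spring clip opening upward, 76 mm high in all. Origin: centre of the base's underside, z up; x across the clip (the card's thickness), y along its 40 mm width. About 0.25 kg. A sound clip grips its card with over 6 N, more than twice the holder's weight, the tired one with under 1.5 N; only pulling tells which it is
- holder_b: card holder, one of three alike: steel disc base 68 mm across, 12 mm thick, a 10 mm stem, and on it a spring clip opening upward, 76 mm high in all. Origin: centre of the base's underside, z up; x across the clip (the card's thickness), y along its 40 mm width. About 0.25 kg. A sound clip grips its card with over 6 N, more than twice the holder's weight, the tired one with under 1.5 N; only pulling tells which it is
- holder_c: card holder, one of three alike: steel disc base 68 mm across, 12 mm thick, a 10 mm stem, and on it a spring clip opening upward, 76 mm high in all. Origin: centre of the base's underside, z up; x across the clip (the card's thickness), y along its 40 mm width. About 0.25 kg. A sound clip grips its card with over 6 N, more than twice the holder's weight, the tired one with under 1.5 N; only pulling tells which it is
- card_a: stiff white card that starts in holder_a, a plate 4 x 60 x 86 mm with a grey binding bar 12 mm thick, 64 mm long, 18 mm high along its top edge; 98 mm tall overall, 30 g. Origin: middle of its foot (lower edge); x its thickness, y its width, z up the card. It starts with its axes parallel to the holder's, foot 47 mm above the counter
- card_b: stiff white card that starts in holder_b, a plate 4 x 60 x 86 mm with a grey binding bar 12 mm thick, 64 mm long, 18 mm high along its top edge; 98 mm tall overall, 30 g. Origin: middle of its foot (lower edge); x its thickness, y its width, z up the card. It starts with its axes parallel to the holder's, foot 47 mm above the counter
- card_c: stiff white card that starts in holder_c, a plate 4 x 60 x 86 mm with a grey binding bar 12 mm thick, 64 mm long, 18 mm high along its top edge; 98 mm tall overall, 30 g. Origin: middle of its foot (lower edge); x its thickness, y its width, z up the card. It starts with its axes parallel to the holder's, foot 47 mm above the counter
- card_a_bar (a point): middle of the grey bar of card_a, 89 mm above the card's foot, 136 mm above the counter at the start; the bar is pinched along the card's x
- card_b_bar (a point): middle of the grey bar of card_b, 89 mm above the card's foot, 136 mm above the counter at the start; the bar is pinched along the card's x
- card_c_bar (a point): middle of the grey bar of card_c, 89 mm above the card's foot, 136 mm above the counter at the start; the bar is pinched along the card's x
- seat_a (a point): middle of the clip floor of holder_a, 47 mm above its underside, where the card's foot rests; the card's foot is clear of the jaws when it is 29 mm higher
- seat_b (a point): middle of the clip floor of holder_b, 47 mm above its underside, where the card's foot rests; the card's foot is clear of the jaws when it is 29 mm higher
- seat_c (a point): middle of the clip floor of holder_c, 47 mm above its underside, where the card's foot rests; the card's foot is clear of the jaws when it is 29 mm higher
- jaws_a (a point): middle of the clip jaws of holder_a, 63 mm above its underside: two upright plates 40 mm wide (y) from 42 to 76 mm high, about 14 mm over both along x when shut on nothing; the fixed one on the +x side, the sprung one on the -x side. An empty holder can be pinched here along its x. Below 42 mm two 28 mm wide wings splay out to x = +-21 mm at 21 mm height
- jaws_b (a point): middle of the clip jaws of holder_b, 63 mm above its underside: two upright plates 40 mm wide (y) from 42 to 76 mm high, about 14 mm over both along x when shut on nothing; the fixed one on the +x side, the sprung one on the -x side. An empty holder can be pinched here along its x. Below 42 mm two 28 mm wide wings splay out to x = +-21 mm at 21 mm height
- jaws_c (a point): middle of the clip jaws of holder_c, 63 mm above its underside: two upright plates 40 mm wide (y) from 42 to 76 mm high, about 14 mm over both along x when shut on nothing; the fixed one on the +x side, the sprung one on the -x side. An empty holder can be pinched here along its x. Below 42 mm two 28 mm wide wings splay out to x = +-21 mm at 21 mm height
- tray: low wooden serving tray, 300 mm (its x) by 200 mm (its y), wire handles at the two short ends; it does not move. Origin: centre of its underside; the inner floor is 6 mm above it, 284 x 184 mm, inside an 18 mm high rim
- box: open pale plastic box for things to be mended, 300 mm (its x) by 200 mm (its y), 55 mm high; it does not move. Origin: centre of its underside; walls and floor 5 mm thick, inner floor 290 x 190 mm
- salt_pot: bystander, to be left alone: glass salt pot with steel cap, 40 mm across, 69 mm high. Origin: centre of its underside
- spoon: bystander, to be left alone: small steel spoon lying flat, 142 mm long along its x. Origin: centre of its underside
- egg_cup: bystander, to be left alone: white egg cup, 48 mm across, 50 mm high. Origin: centre of its underside
- mug: bystander, to be left alone: white mug, 80 mm across without its handle, 90 mm high. Origin: centre of its underside
- bowl: bystander, to be left alone: small blue bowl, 110 mm across, 50 mm high. Origin: centre of its underside
- spice_jar: bystander, to be left alone: brown glass spice jar, 48 mm across, 90 mm high. Origin: centre of its underside
There are look-alikes about, which are no part of the job. What is shaped like the card_c but brown or orange is not meant. What is shaped like the holder_b but pink or red is not meant.

How it is judged:
On the way:
1. the tired clip lets go: a card is drawn up out of its jaws by the robot while its holder stays standing on the counter (((z of card_a in the frame of holder_a above 0.076 m and height (world z) of holder_a below 0.012 m and angle between holder_a's own z axis and vertical below 0.1 rad and contact force between the fingers and card_a above 0.3 N) or (z of card_b in the frame of holder_b above 0.076 m and height (world z) of holder_b below 0.012 m and angle between holder_b's own z axis and vertical below 0.1 rad and contact force between the fingers and card_b above 0.3 N) or (z of card_c in the frame of holder_c above 0.076 m and height (world z) of holder_c below 0.012 m and angle between holder_c's own z axis and vertical below 0.1 rad and contact force between the fingers and card_c above 0.3 N))), for 0.1 s.
At the end, for the whole second after the job is handed in: Sound holders on the tray floor, centres 25 mm or more inside its outer edge, within 0.1 rad of upright, cards within 12 mm of their clip floors; the tired holder and its card in the box (a card may lean over its rim), the card's foot over 30 mm from the clip floor; all at rest ((((x of holder_a in the frame of box between -0.14 and 0.14 m and y of holder_a in the frame of box between -0.09 and 0.09 m and z of holder_a in the frame of box between 0 and 0.06 m and x of card_a_bar in the frame of box between -0.175 and 0.175 m and y of card_a_bar in the frame of box between -0.125 and 0.125 m and z of card_a_bar in the frame of box between 0 and 0.11 m and x of card_a in the frame of box between -0.175 and 0.175 m and y of card_a in the frame of box between -0.125 and 0.125 m and z of card_a in the frame of box between 0 and 0.11 m and ((x of card_a_bar in the frame of box between -0.145 and 0.145 m and y of card_a_bar in the frame of box between -0.095 and 0.095 m and z of card_a_bar in the frame of box between 0 and 0.06 m) or (x of card_a in the frame of box between -0.145 and 0.145 m and y of card_a in the frame of box between -0.095 and 0.095 m and z of card_a in the frame of box between 0 and 0.06 m)) and distance between card_a and seat_a above 0.03 m and linear speed of each of holder_a, card_a below 0.02 m/s) and (x of holder_b in the frame of tray between -0.125 and 0.125 m and y of holder_b in the frame of tray between -0.075 and 0.075 m and z of holder_b in the frame of tray between 0 and 0.012 m and angle between holder_b's own z axis and vertical below 0.1 rad and distance between card_b and seat_b below 0.012 m and linear speed of holder_b below 0.02 m/s) and (x of holder_c in the frame of tray between -0.125 and 0.125 m and y of holder_c in the frame of tray between -0.075 and 0.075 m and z of holder_c in the frame of tray between 0 and 0.012 m and angle between holder_c's own z axis and vertical below 0.1 rad and distance between card_c and seat_c below 0.012 m and linear speed of holder_c below 0.02 m/s)) or ((x of holder_b in the frame of box between -0.14 and 0.14 m and y of holder_b in the frame of box between -0.09 and 0.09 m and z of holder_b in the frame of box between 0 and 0.06 m and x of card_b_bar in the frame of box between -0.175 and 0.175 m and y of card_b_bar in the frame of box between -0.125 and 0.125 m and z of card_b_bar in the frame of box between 0 and 0.11 m and x of card_b in the frame of box between -0.175 and 0.175 m and y of card_b in the frame of box between -0.125 and 0.125 m and z of card_b in the frame of box between 0 and 0.11 m and ((x of card_b_bar in the frame of box between -0.145 and 0.145 m and y of card_b_bar in the frame of box between -0.095 and 0.095 m and z of card_b_bar in the frame of box between 0 and 0.06 m) or (x of card_b in the frame of box between -0.145 and 0.145 m and y of card_b in the frame of box between -0.095 and 0.095 m and z of card_b in the frame of box between 0 and 0.06 m)) and distance between card_b and seat_b above 0.03 m and linear speed of each of holder_b, card_b below 0.02 m/s) and (x of holder_a in the frame of tray between -0.125 and 0.125 m and y of holder_a in the frame of tray between -0.075 and 0.075 m and z of holder_a in the frame of tray between 0 and 0.012 m and angle between holder_a's own z axis and vertical below 0.1 rad and distance between card_a and seat_a below 0.012 m and linear speed of holder_a below 0.02 m/s) and (x of holder_c in the frame of tray between -0.125 and 0.125 m and y of holder_c in the frame of tray between -0.075 and 0.075 m and z of holder_c in the frame of tray between 0 and 0.012 m and angle between holder_c's own z axis and vertical below 0.1 rad and distance between card_c and seat_c below 0.012 m and linear speed of holder_c below 0.02 m/s)) or ((x of holder_c in the frame of box between -0.14 and 0.14 m and y of holder_c in the frame of box between -0.09 and 0.09 m and z of holder_c in the frame of box between 0 and 0.06 m and x of card_c_bar in the frame of box between -0.175 and 0.175 m and y of card_c_bar in the frame of box between -0.125 and 0.125 m and z of card_c_bar in the frame of box between 0 and 0.11 m and x of card_c in the frame of box between -0.175 and 0.175 m and y of card_c in the frame of box between -0.125 and 0.125 m and z of card_c in the frame of box between 0 and 0.11 m and ((x of card_c_bar in the frame of box between -0.145 and 0.145 m and y of card_c_bar in the frame of box between -0.095 and 0.095 m and z of card_c_bar in the frame of box between 0 and 0.06 m) or (x of card_c in the frame of box between -0.145 and 0.145 m and y of card_c in the frame of box between -0.095 and 0.095 m and z of card_c in the frame of box between 0 and 0.06 m)) and distance between card_c and seat_c above 0.03 m and linear speed of each of holder_c, card_c below 0.02 m/s) and (x of holder_a in the frame of tray between -0.125 and 0.125 m and y of holder_a in the frame of tray between -0.075 and 0.075 m and z of holder_a in the frame of tray between 0 and 0.012 m and angle between holder_a's own z axis and vertical below 0.1 rad and distance between card_a and seat_a below 0.012 m and linear speed of holder_a below 0.02 m/s) and (x of holder_b in the frame of tray between -0.125 and 0.125 m and y of holder_b in the frame of tray between -0.075 and 0.075 m and z of holder_b in the frame of tray between 0 and 0.012 m and angle between holder_b's own z axis and vertical below 0.1 rad and distance between card_b and seat_b below 0.012 m and linear speed of holder_b below 0.02 m/s)))); the robot touches nothing.
It fails at once if a second card comes out of its clip ((distance between card_a and seat_a above 0.03 m and distance between card_b and seat_b above 0.03 m) or (distance between card_a and seat_a above 0.03 m and distance between card_c and seat_c above 0.03 m) or (distance between card_b and seat_b above 0.03 m and distance between card_c and seat_c above 0.03 m)).
It fails at once if one of the other things on the counter is moved by more than 4 cm or tipped over (distance of any of salt_pot, spoon, egg_cup, mug, bowl, spice_jar from where it was at the start of the episode above 0.04 m or angle between any of salt_pot, spoon, egg_cup, mug, bowl, spice_jar's own z axis and vertical above 0.5 rad).
It also fails if it takes over 72 s, if anything falls off the work surface, if the arm or the gripper's body presses on something with over 40 N, if the wrist force passes 120 N, or if a joint passes its speed limit or range.

## Robot

A 6-joint arm with a two-finger parallel gripper is mounted at the origin on the work surface. World frame = base frame: x ahead of the robot, y to its left, z up, the work surface at z = 0. Lengths are in m, angles in rad, forces in N, time in s.
With the tool pointing down it reaches from about 0.35 to 0.975 m from the base axis. Payload 4.9 kg.
Tool frame: the origin (TCP) lies at the very end of the fingers, on their centre line; the grasp point (between the pads) lies manip.grip_point_offset behind it (manip.grip_point_offset is the distance from the TCP to the grasp point, in m); z points along the fingers, y is the line along which they close (so a half turn about z gives the same grasp; the last joint's range is limited). The gripper opens to 85 mm and grips with 20 to 120 N. Pads are 22 mm wide; open, the fingers measure 114 mm over their backs; the gripper's body (76 mm by 85 mm) begins 54 mm behind the grasp point. The pads swing forward as they close: fully open they stand 13 mm farther back than shut.
Start: joints at [1.024, 0.053, 1.613, -0, 1.476, -0.119], TCP at [0.259, 0.569, 0.231] pointing down, gripper open.
Joint ranges: [-3.01, 3.01], [-1.01, 2.22], [0.06, 2.58], [-1.02, 4.17], [0.09, 2.62], [-3.14, 3.14]. Speed limits (rad/s): [2.57, 2.57, 3.14, 3.14, 3.14, 3.14].

## Interface

Orientations are given as a unit quaternion [w, x, y, z].
In Python, from plant import manip gives the robot as it stands.
- The arm moves only by the shell command python3 -m crank 'ROWS' [OPENING]. ROWS is JSON, a list of rows, each an object of numbers: "x", "y", "z": the shift along the tool's x, y, z in cm; "turn": the turn about the tool's z in rad. In form: [{"x": .., "y": .., "z": .., "turn": ..}, ...]. A call has 1 to 5 rows; each row shifts and turns the commanded pose from where the row before left it, along the tool's axes as they then stand; what a row does not reach is not made up. A row lasts 1/10 s, in which the tool goes at most 50 mm and 8.59 degrees, less where a joint would pass 70% of its speed; a pose out of reach is approached as far as the arm can. A call with a gripper value outside its range is refused whole. OPENING is the opening in per cent of the stroke, from 0 (shut) to 100 (fully open), set as the call begins (- or left out, the last holds). The fingers move at their own pace and stop on an object; the grip force is fixed at half the most. Time passes only in rows, so rows that do not move let the fingers close. It gives the time, the measured TCP pose, the force, the opening and the grip force at its end, in the units of the state.
- manip.state(): the state, without advancing time (a new reading comes with each control period).
- manip.grab_frame(name): name is "side" or "top"; returns (picture, depth): 384x512x3 uint8, red, green, blue; 384x512 float32, m along the optical axis (not along the pixel's ray), 0 where there is no reading.
- manip.camera_model(name): a dict with "mtx" (3x3 intrinsics, pixels), "k1" (the pictures are not rectified: a ray, as slopes to the right and down, at radius r is drawn at 1 + k1 r^2 times it, then the intrinsics apply), "world_to_cam" (4x4, takes a point from world to camera coordinates). Camera axes: x right, y down, z forward; pixel columns grow to the right and rows downward; lengths in m; the calibration is good to about 2 mm. A picture is of the moment at which its call begins. camera_model takes no time and is no camera call.
- manip.job_done(): hands the job in; it is judged then, once.
The state is a dict: "time": time; "joint_pos": joint angles; "joint_vel": joint speeds; "joint_efforts": joint torques, N m; "tool_pos": TCP position; "tool_rot": TCP orientation; "contact_force": force on the tool from outside, world axes, zero at the start; "ft_torque": the same for the moment, N m; "gripper_width": opening from 0.0 (shut) to 1.0 (fully open); "grasp_force": force on a finger pad.
Only numpy, scipy, OpenCV 4.12 (cv2) and the standard library are available. Lean on these libraries where they do the work, as an engineer would, in place of code of your own. Each camera call takes 0.05 s, during which the arm holds its last target. There are 200 camera calls.

## Working session

There is one attempt and no reset: what is moved stays moved. The work goes in short steps, Python scripts to look and compute and a shell command to move; the robot and the scene stay as the last step left them, time stands still between calls to the robot, and variables do not carry over. Pictures are saved under pics/ and viewed, at most 10 in all, crops included, and the job is handed in when it is done.

```bash
mkdir -p pics; ls
cat > h.py <<'E'
import numpy as np,cv2
from plant import manip
def look(name):
    p,d=manip.grab_frame(name); np.savez(f'{name}.npz',p=p,d=d); return p,d
def cloud(name,d):
    m=manip.camera_model(name);K=np.array(m['mtx']);k=m['k1'];W=np.linalg.inv(np.array(m['world_to_cam']))
    h,w=d.shape;u,v=np.meshgrid(np.arange(w),np.arange(h))
    a=(u-K[0,2])/K[0,0];b=(v-K[1,2])/K[1,1];s=np.ones_like(a)
    for _ in range(8): s=1+k*((a/s)**2+(b/s)**2)
    P=np.stack([a/s*d,b/s*d,d,np.ones_like(d)],-1)@W.T
    P=P[...,:3];P[d==0]=np.nan;return P
def save(n,img,s=1.5): cv2.imwrite(f'pics/{n}.png',cv2.resize(img[...,::-1],None,fx=s,fy=s,interpolation=cv2.INTER_CUBIC))
E
python3 - <<'E'
from h import *
for n in('top','side'):
    p,d=look(n);save(n+'0',p);m=manip.camera_model(n);W=np.linalg.inv(np.array(m['world_to_cam']));print(n,W[:3,3],W[:3,2])
s=manip.state();print(s['tool_pos'],s['tool_rot'],s['gripper_width'],s['time'],manip.grip_point_offset)
E
```

```text
pics
top [0.41620907 0.0131896  1.13920146] [ 1.04125668e-01  9.87243572e-04 -9.94563658e-01]
side [ 0.43050479 -0.86710672  0.67119779] [ 0.10955528  0.8487072  -0.51739128]
[0.2590203  0.56817678 0.23014724] [-3.10534071e-04  2.12299998e-01  9.77204068e-01 -9.08302241e-04] 1.0013705928132617 0.1 0.0187
```

View pics/top0.png

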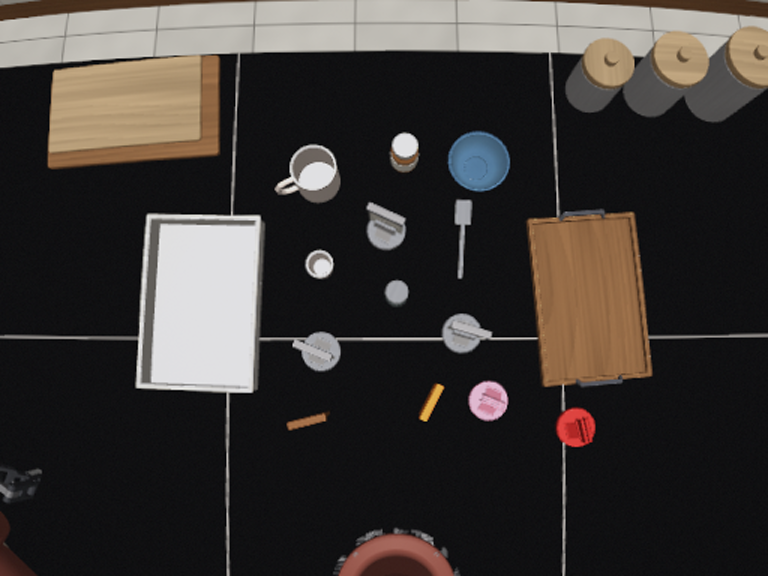

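View pics/side0.png

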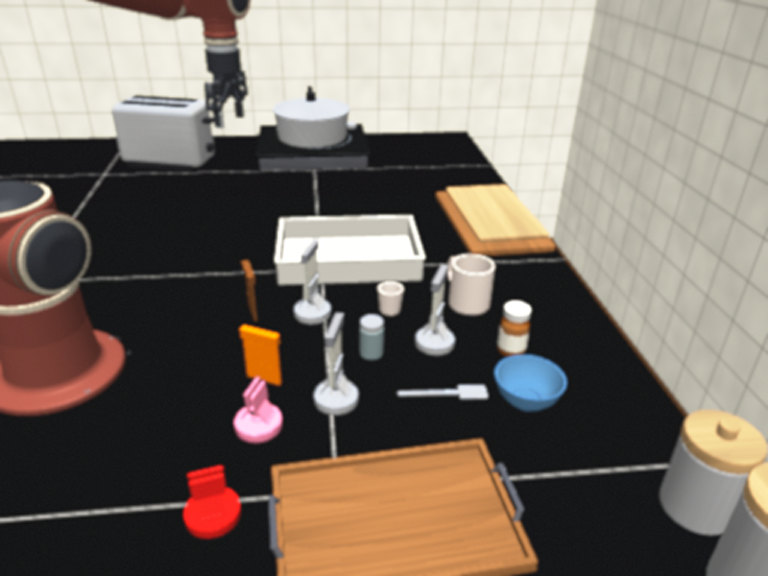

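The top view shows three grey holders, in 768-wide pixels: H1 base (320,352), H2 base (386,230) and H3 base (462,333). The box is on the left around (200,303) and the tray on the right around (590,300). The orange and brown cards and the pink and red holders are decoys. Next I'll measure the bars, bases, tray and box.

```bash
cat > meas.py <<'E'
from h import *
def rect(Q):
    (c,(w,h),a)=cv2.minAreaRect((Q[:,:2]*1000).astype(np.float32))
    if w<h: w,h,a=h,w,a+90
    return np.round(c,1),round(w),round(h),round((a+90)%180-90,1)
def blobs(name,d,zlo,zhi,xr=(0.25,0.95),yr=(-.5,.5),mn=15):
    P=cloud(name,d);z=P[...,2]
    M=(z>zlo)&(z<zhi)&(P[...,0]>xr[0])&(P[...,0]<xr[1])&(P[...,1]>yr[0])&(P[...,1]<yr[1])
    n,L,S,C=cv2.connectedComponentsWithStats(M.astype(np.uint8))
    for i in range(1,n):
        if S[i,4]>=mn:
            Q=P[L==i];print(S[i,4],'px',np.round(C[i]*1.5),*rect(Q),'z',np.round(np.median(Q[:,2]),4))
E
python3 - <<'E'
from meas import *
d=np.load('top.npz')['d']
for a,b in((.125,.16),(.008,.018),(.055,.1),(.045,.06)): print(a,b); blobs('top',d,a,b)
E
```

```text
0.125 0.16
447 px [666.  69.] [ 907.7 -467.5] 89 59 11.8 z 0.1559
790 px [608.  64.] [ 911.1 -368.5] 91 78 86.9 z 0.1305
155 px [387. 214.] [645.5  15.9] 63 13 65.4 z 0.1448
149 px [470. 329.] [ 460.6 -115.1] 62 13 72.1 z 0.1451
150 px [312. 350.] [428.9 132.7] 64 12 67.8 z 0.1449
0.008 0.018
34 px [218.  93.] [910.9 334.1] 47 7 1.7 z 0.0144
53 px [580. 103.] [ 891.1 -353. ] 82 30 60.9 z 0.013
35 px [637. 108.] [ 882.1 -462.7] 52 10 54.8 z 0.0128
19 px [217. 115.] [865.5 332.6] 36 7 -2.5 z 0.0154
36 px [217. 141.] [814.  332.3] 51 13 4.2 z 0.0146
315 px [476. 165.] [ 762.4 -148.4] 73 70 -8.3 z 0.0125
42 px [198. 154.] [791.2 364. ] 58 8 -87.7 z 0.0143
60 px [151. 158.] [786.6 454.7] 90 9 -87.4 z 0.0152
38 px [312. 164.] [765.1 148.6] 62 20 -74.1 z 0.0115
21 px [326. 198.] [704.5 125.6] 45 9 -65.4 z 0.0111
22 px [462. 206.] [ 687.9 -121.6] 22 14 41.6 z 0.0093
36 px [586. 219.] [ 663.9 -345.1] 38 17 -67.7 z 0.0142
28 px [607. 217.] [ 670.  -389.6] 37 9 -81.2 z 0.0151
19 px [462. 222.] [ 659.7 -120.5] 23 10 19.4 z 0.0098
25 px [553. 220.] [ 661.2 -286.7] 28 11 80.5 z 0.0149
29 px [568. 
[... 2778 characters left out ...]
86 px [585. 430.] [ 290.5 -318.4] 40 15 12.9 z 0.0708
0.045 0.06
87 px [584.  92.] [ 897.4 -352.8] 85 35 53.0 z 0.0523
90 px [643.  96.] [ 894.  -460.8] 87 25 41.6 z 0.0517
239 px [480. 158.] [ 761.1 -146.8] 109 108 69.0 z 0.0496
49 px [309. 159.] [760.3 151.6] 70 27 -64.2 z 0.053
42 px [404. 161.] [761.1 -16.3] 45 16 88.9 z 0.0533
32 px [326. 190.] [707.9 123.3] 52 11 -60.3 z 0.054
1311 px [195. 302.] [513.3 344.1] 306 208 -1.3 z 0.0554
27 px [384. 229.] [637.4  18.7] 38 4 65.1 z 0.0497
88 px [318. 263.] [578.7 132.8] 45 45 0.1 z 0.05
15 px [464. 336.] [ 452.3 -115.5] 37 1 73.7 z 0.0489
19 px [491. 402.] [ 339.4 -161.9] 32 3 63.2 z 0.0474
35 px [579. 429.] [ 289.  -312.8] 40 4 16.0 z 0.0518
```

```bash
cat > go.py <<'E'
import sys
from h import *
from scipy.spatial.transform import Rotation as R
# go.py x y z [angle deg of closing line]: what to move, in tool axes, from measured pose
def main(x,y,z,ang=None):
    s=manip.state();q=s['tool_rot'];r=R.from_quat([q[1],q[2],q[3],q[0]])
    dl=r.inv().apply(np.array([x,y,z])-s['tool_pos'])*100
    ty=r.apply([0,1,0]);a=np.degrees(np.arctan2(ty[1],ty[0]))
    print('t',round(s['time'],2),'pos',np.round(s['tool_pos'],4),'ydir',round(a,1),'F',np.round(s['contact_force'],2),'w',round(s['gripper_width'],3),'g',round(s['grasp_force'],1),'j',np.round(s['joint_pos'],2))
    print('shift cm',np.round(dl,2),'norm',round(np.linalg.norm(dl),1),'turn' ,None if ang is None else round(np.radians((a-ang+90)%180-90),3))
main(*map(float,sys.argv[1:]))
E
python3 -m crank '[{"x":-3.05,"y":-2.96},{"x":-3.05,"y":-2.96},{"x":-3.05,"y":-2.96},{"x":-3.05,"y":-2.96},{"x":-3.05,"y":-2.96}]' 100
python3 -m crank '[{"x":-3.05,"y":-2.96},{"x":-3.05,"y":-2.96},{"x":-3.05,"y":-2.96},{"x":-3.05,"y":-2.96},{"x":-3.05,"y":-2.96}]'
python3 -m crank '[{"turn":0.14},{"turn":0.14},{"turn":0.14},{"turn":0.14},{"turn":0.14}]'
python3 -m crank '[{"turn":0.14},{"turn":0.14},{"turn":0.14},{"turn":0.14},{"turn":0.14}]'
python3 go.py .429 .1327 .117 -22.2
```

```text
t 0.1 pos [0.259  0.5682 0.2301] ydir 65.5 F [ 0.04 -0.34 -0.49] w 1.001 g 0.0 j [ 1.02  0.05  1.61 -0.    1.48 -0.12]
shift cm [-33.54 -32.55  11.37] norm 48.1 turn 1.53schema error: expected keys x, y, z, turn
schema error: expected keys x, y, z, turn
schema error: expected keys x, y, z, turn
schema error: expected keys x, y, z, turn
```

```bash
python3 -m crank '[{"x":-3.05,"y":-2.96,"z":0,"turn":0},{"x":-3.05,"y":-2.96,"z":0,"turn":0},{"x":-3.05,"y":-2.96,"z":0,"turn":0},{"x":-3.05,"y":-2.96,"z":0,"turn":0},{"x":-3.05,"y":-2.96,"z":0,"turn":0}]' 100
python3 -m crank '[{"x":-3.05,"y":-2.96,"z":0,"turn":0},{"x":-3.05,"y":-2.96,"z":0,"turn":0},{"x":-3.05,"y":-2.96,"z":0,"turn":0},{"x":-3.05,"y":-2.96,"z":0,"turn":0},{"x":-3.05,"y":-2.96,"z":0,"turn":0}]'
python3 -m crank '[{"x":0,"y":0,"z":0,"turn":0.14},{"x":0,"y":0,"z":0,"turn":0.14},{"x":0,"y":0,"z":0,"turn":0.14},{"x":0,"y":0,"z":0,"turn":0.14},{"x":0,"y":0,"z":0,"turn":0.14}]'
python3 -m crank '[{"x":0,"y":0,"z":0,"turn":0.14},{"x":0,"y":0,"z":0,"turn":0.14},{"x":0,"y":0,"z":0,"turn":0.14},{"x":0,"y":0,"z":0,"turn":0.14},{"x":0,"y":0,"z":0,"turn":0.14}]'
python3 go.py .429 .1327 .117 -22.2
```

```text
time: 0.6
tool_pos: [0.3366, 0.369, 0.2307]
tool_rot: [-0.0, 0.212, 0.977, -0.0]
contact_force: [0.9, 0.6, -0.2]
gripper_width: 1.0
grasp_force: 0.0
time: 1.1
tool_pos: [0.414, 0.1711, 0.2309]
tool_rot: [-0.0, 0.212, 0.977, -0.0]
contact_force: [0.2, 1.7, 0.4]
gripper_width: 1.001
grasp_force: 0.0
time: 1.6
tool_pos: [0.4137, 0.1726, 0.2307]
tool_rot: [-0.0, 0.537, 0.844, -0.0]
contact_force: [-0.6, -0.2, 1.0]
gripper_width: 1.001
grasp_force: 0.0
time: 2.1
tool_pos: [0.4137, 0.1727, 0.2307]
tool_rot: [-0.0, 0.794, 0.608, -0.0]
contact_force: [-0.3, 0.6, 1.0]
gripper_width: 1.004
grasp_force: 0.0
t 2.1 pos [0.4137 0.1727 0.2307] ydir -15.1 F [-0.28  0.62  1.02] w 1.004 g 0.0 j [ 0.23 -0.39  2.01 -0.    1.53  0.49]
shift cm [-3.46  2.53 11.37] norm 12.2 turn 0.125
```

```bash
python3 -m crank '[{"x":-3.46,"y":2.53,"z":0,"turn":0},{"x":0,"y":0,"z":0,"turn":0.125},{"x":0,"y":0,"z":3.8,"turn":0},{"x":0,"y":0,"z":3.8,"turn":0},{"x":0,"y":0,"z":3.7,"turn":0}]'
python3 -m crank '[{"x":0,"y":0,"z":0,"turn":0},{"x":0,"y":0,"z":0,"turn":0},{"x":0,"y":0,"z":0,"turn":0},{"x":0,"y":0,"z":0,"turn":0}]' 0
python3 -m crank '[{"x":0,"y":0,"z":0,"turn":0},{"x":0,"y":0,"z":0,"turn":0},{"x":0,"y":0,"z":0,"turn":0},{"x":0,"y":0,"z":0,"turn":0}]' 0
python3 go.py .429 .1327 .117 -22.2
python3 -m crank '[{"x":0,"y":0,"z":-0.5,"turn":0},{"x":0,"y":0,"z":-0.5,"turn":0},{"x":0,"y":0,"z":-0.5,"turn":0},{"x":0,"y":0,"z":-0.5,"turn":0},{"x":0,"y":0,"z":0,"turn":0}]'
python3 - <<'E'
from h import *
p,d=look('side');save('s1',p[80:300,120:340],2.6)
E
```

```text
time: 2.6
tool_pos: [0.4294, 0.1327, 0.1169]
tool_rot: [0.0, 0.829, 0.56, 0.0]
contact_force: [-0.1, -0.2, -0.9]
gripper_width: 0.994
grasp_force: 0.0
time: 3.0
tool_pos: [0.4314, 0.1332, 0.121]
tool_rot: [0.001, 0.828, 0.56, 0.002]
contact_force: [0.7, 0.4, -0.3]
gripper_width: 0.332
grasp_force: 0.0
time: 3.4
tool_pos: [0.4301, 0.1334, 0.1202]
tool_rot: [-0.0, 0.828, 0.56, 0.001]
contact_force: [-3.2, 1.5, 7.4]
gripper_width: 0.123
grasp_force: 59.4
t 3.4 pos [0.4301 0.1334 0.1202] ydir -21.9 F [-3.18  1.5   7.38] w 0.123 g 59.4 j [ 0.13 -0.29  2.12  0.    1.31  0.52]
shift cm [-0.11 -0.08  0.32] norm 0.3 turn 0.005
time: 3.9
tool_pos: [0.4302, 0.133, 0.1392]
tool_rot: [0.0, 0.828, 0.56, 0.001]
contact_force: [-1.4, 0.1, -2.8]
gripper_width: 0.131
grasp_force: 58.5
```

View pics/s1.png

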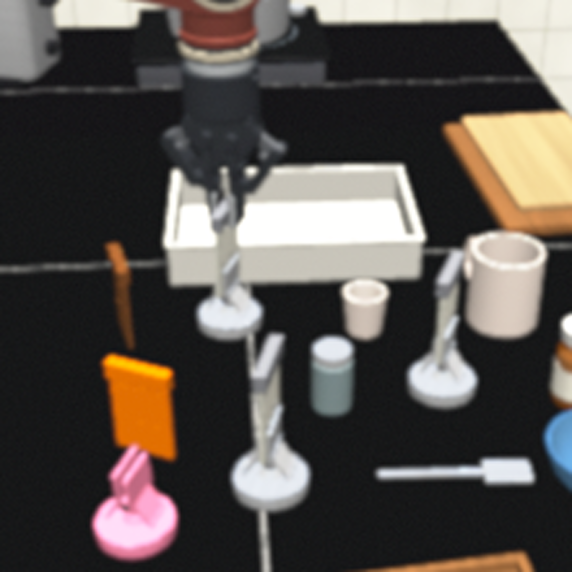

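The side crop shows H1's base at (230,315). It started near (230,329), so it seems to have risen with its card, and the −2.8 N reading fits. I'll check that with depth.

```bash
cat > base.py <<'E'
# height of the base top near a given xy, from the side camera
from h import *
import sys
x,y=map(float,sys.argv[1:3]);p,d=look('side');P=cloud('side',d)
r=np.hypot(P[...,0]-x,P[...,1]-y);z=P[...,2]
for lo,hi in((.016,.033),(.04,.06)):
    Q=P[(r>lo)&(r<hi)&(z<.06)]
    print(lo,hi,'n',len(Q),'z pct',np.round(np.percentile(Q[:,2],[10,25,50,75,90]),4))
E
python3 base.py .430 .133; python3 base.py .4605 -.115; python3 go.py .430 .133 .2
```

```text
0.016 0.033 n 252 z pct [0.0013 0.0028 0.0336 0.0355 0.0467]
0.04 0.06 n 286 z pct [0.0004 0.0012 0.002  0.003  0.0038]
0.016 0.033 n 303 z pct [0.0147 0.0156 0.0168 0.0278 0.0452]
0.04 0.06 n 660 z pct [0.0004 0.0011 0.0019 0.0027 0.0035]
t 4.05 pos [0.4295 0.1329 0.1381] ydir -21.9 F [-0.5  -0.71 -2.3 ] w 0.126 g 58.5 j [ 0.13 -0.31  2.1  -0.    1.35  0.52]
shift cm [ 0.03  0.04 -6.19] norm 6.2 turn None
```

H1 is sound: its base top is at 33 mm, so the holder came up with the card. I'll lift it clear and carry it to the tray.

```bash
python3 -m crank '[{"x":0,"y":0,"z":-1,"turn":0},{"x":0,"y":0,"z":-2,"turn":0},{"x":0,"y":0,"z":-3,"turn":0},{"x":0,"y":0,"z":-3.5,"turn":0},{"x":0,"y":0,"z":-3.5,"turn":0}]' >/dev/null
python3 -m crank '[{"x":0,"y":0,"z":-2,"turn":0},{"x":0,"y":0,"z":-1,"turn":0},{"x":0,"y":0,"z":0,"turn":0}]' |head -2
python3 -m crank '[{"x":-1.15,"y":0.96,"z":0,"turn":0},{"x":-1.92,"y":1.6,"z":0,"turn":0},{"x":-2.68,"y":2.24,"z":0,"turn":0},{"x":-3.07,"y":2.56,"z":0,"turn":0},{"x":-3.07,"y":2.56,"z":0,"turn":0}]' >/dev/null
python3 -m crank '[{"x":-3.07,"y":2.56,"z":0,"turn":0},{"x":-3.07,"y":2.56,"z":0,"turn":0},{"x":-3.07,"y":2.56,"z":0,"turn":0},{"x":-3.07,"y":2.56,"z":0,"turn":0},{"x":-3.07,"y":2.56,"z":0,"turn":0}]' |head -4
python3 -m crank '[{"x":-3.07,"y":2.56,"z":0,"turn":0},{"x":-3.07,"y":2.56,"z":0,"turn":0},{"x":-2.3,"y":1.92,"z":0,"turn":0},{"x":-1.92,"y":1.6,"z":0,"turn":0},{"x":-1.0,"y":0.83,"z":0,"turn":0}]' 
python3 go.py .585 -.345 .126
python3 - <<'E'
from meas import *
p,d=look('top');P=cloud('top',d)
hsv=cv2.cvtColor(p,cv2.COLOR_RGB2HSV)
M=(P[...,2]<.03)&(P[...,2]>0)&(P[...,1]<-.22)&(P[...,0]>.33)&(P[...,0]<.72)&(hsv[...,0]<20)&(hsv[...,1]>90)&(hsv[...,2]>60)
n,L,S,C=cv2.connectedComponentsWithStats(M.astype(np.uint8));i=1+np.argmax(S[1:,4]);print('tray',rect(P[L==i]))
E
```

```text
time: 4.85
tool_pos: [0.4303, 0.133, 0.3001]
time: 5.85
tool_pos: [0.5384, -0.2058, 0.2956]
tool_rot: [-0.002, 0.829, 0.56, -0.001]
contact_force: [0.3, 0.3, -2.4]
time: 6.35
tool_pos: [0.5839, -0.3467, 0.295]
tool_rot: [-0.002, 0.829, 0.559, -0.001]
contact_force: [0.4, 0.7, -3.6]
gripper_width: 0.123
grasp_force: 58.7
t 6.35 pos [ 0.5839 -0.3467  0.295 ] ydir -22.0 F [ 0.44  0.69 -3.57] w 0.123 g 58.7 j [-0.65  0.15  1.4  -0.    1.59 -0.26]
shift cm [ 0.18  0.11 16.9 ] norm 16.9 turn None
tray (array([ 522.6, -350.3]), 307, 205, 4.0)
```

```bash
python3 -m crank '[{"x":0,"y":0,"z":2,"turn":0},{"x":0,"y":0,"z":3.5,"turn":0},{"x":0,"y":0,"z":4,"turn":0},{"x":0,"y":0,"z":3.5,"turn":0},{"x":0,"y":0,"z":2,"turn":0}]' >/dev/null
python3 -m crank '[{"x":0,"y":0,"z":1,"turn":0},{"x":0,"y":0,"z":0,"turn":0},{"x":0,"y":0,"z":0,"turn":0}]'|head -4
python3 -m crank '[{"x":0,"y":0,"z":0.4,"turn":0},{"x":0,"y":0,"z":0.3,"turn":0},{"x":0,"y":0,"z":0,"turn":0},{"x":0,"y":0,"z":0,"turn":0}]'|head -4
python3 base.py .585 -.345
```

```text
time: 7.2
tool_pos: [0.5851, -0.3452, 0.1396]
tool_rot: [0.001, 0.828, 0.56, 0.0]
contact_force: [-0.7, 0.2, -2.0]
time: 7.6
tool_pos: [0.5845, -0.3454, 0.1315]
tool_rot: [0.0, 0.829, 0.56, 0.0]
contact_force: [0.3, 0.1, -2.4]
0.016 0.033 n 507 z pct [0.0258 0.0269 0.0279 0.0371 0.0451]
0.04 0.06 n 1273 z pct [0.0065 0.0074 0.0082 0.0089 0.0096]
```

```bash
python3 -m crank '[{"x":0,"y":0,"z":0.3,"turn":0},{"x":0,"y":0,"z":0.2,"turn":0},{"x":0,"y":0,"z":0.1,"turn":0},{"x":0,"y":0,"z":0,"turn":0}]'|head -4
python3 -m crank '[{"x":0,"y":0,"z":0.1,"turn":0},{"x":0,"y":0,"z":0,"turn":0}]'|head -4
python3 base.py .585 -.345
```

```text
time: 8.05
tool_pos: [0.5845, -0.3455, 0.1263]
tool_rot: [0.0, 0.828, 0.56, -0.0]
contact_force: [-1.9, 1.1, 4.1]
time: 8.25
tool_pos: [0.5848, -0.3457, 0.1264]
tool_rot: [0.001, 0.828, 0.56, 0.0]
contact_force: [-3.6, 2.3, 6.9]
0.016 0.033 n 502 z pct [0.0212 0.0219 0.023  0.0327 0.0428]
0.04 0.06 n 1302 z pct [0.0067 0.0074 0.0082 0.009  0.0097]
```

```bash
python3 -m crank '[{"x":0,"y":0,"z":-0.15,"turn":0},{"x":0,"y":0,"z":0,"turn":0},{"x":0,"y":0,"z":0,"turn":0},{"x":0,"y":0,"z":0,"turn":0},{"x":0,"y":0,"z":0,"turn":0}]' 100
python3 -m crank '[{"x":0,"y":0,"z":0,"turn":0},{"x":0,"y":0,"z":0,"turn":0},{"x":0,"y":0,"z":-2,"turn":0},{"x":0,"y":0,"z":-3,"turn":0},{"x":0,"y":0,"z":-3,"turn":0}]'
python3 -m crank '[{"x":2.78,"y":-3.36,"z":0,"turn":0},{"x":2.78,"y":-3.36,"z":0,"turn":0},{"x":2.78,"y":-3.36,"z":0,"turn":0},{"x":2.78,"y":-3.36,"z":0,"turn":0},{"x":2.78,"y":-3.36,"z":0,"turn":0}]' >/dev/null
python3 -m crank '[{"x":2.78,"y":-3.36,"z":0,"turn":0},{"x":0,"y":0,"z":0,"turn":-0.07},{"x":0,"y":0,"z":0,"turn":0}]' >/dev/null
python3 go.py .4605 -.115 .117 -17.9
python3 - <<'E'
from meas import *
p,d=look('top');blobs('top',d,.125,.165,xr=(.3,.8)); save('t2',p)
E
```

```text
time: 8.8
tool_pos: [0.5844, -0.3452, 0.1255]
tool_rot: [-0.0, 0.828, 0.56, -0.0]
contact_force: [-0.7, 0.1, -0.4]
gripper_width: 0.962
grasp_force: 0.0
time: 9.3
tool_pos: [0.5841, -0.345, 0.2059]
tool_rot: [-0.001, 0.828, 0.56, -0.0]
contact_force: [1.3, 0.4, 0.4]
gripper_width: 0.999
grasp_force: 0.0
t 10.1 pos [ 0.4593 -0.1145  0.2061] ydir -17.8 F [-0.58 -0.1   0.58] w 0.994 g 0.0 j [-0.4  -0.31  1.98 -0.    1.47 -0.09]
shift cm [-0.01  0.12  8.91] norm 8.9 turn 0.002
153 px [387. 214.] [645.6  16. ] 63 13 65.7 z 0.1449
183 px [611. 252.] [ 581.8 -346.2] 66 14 69.2 z 0.1502
```

View pics/t2.png

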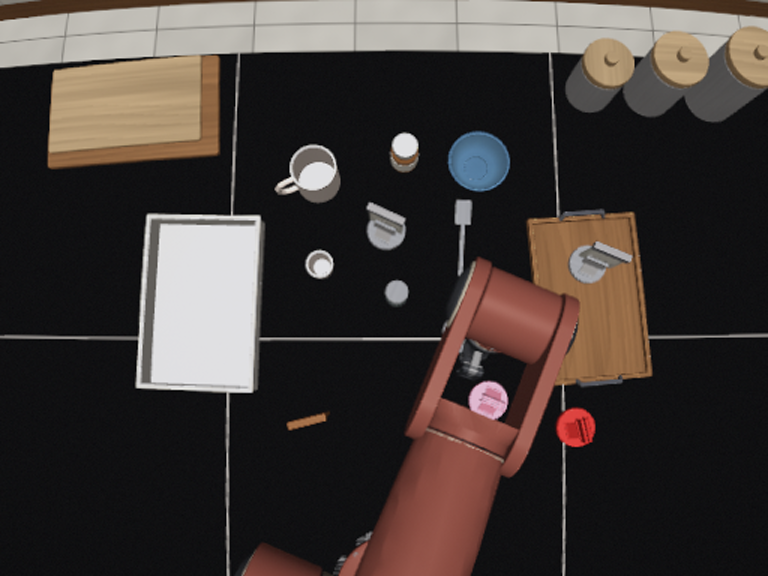

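H1 stands upright on the tray at pixel (588,264). Its bar top is at 150 mm, so the card is still seated. H3 is next.

```bash
python3 -m crank '[{"x":0,"y":0.1,"z":3,"turn":0},{"x":0,"y":0,"z":3,"turn":0},{"x":0,"y":0,"z":2.6,"turn":0},{"x":0,"y":0,"z":0,"turn":0}]' >/dev/null
python3 -m crank '[{"x":0,"y":0,"z":0,"turn":0},{"x":0,"y":0,"z":0,"turn":0},{"x":0,"y":0,"z":0,"turn":0},{"x":0,"y":0,"z":0,"turn":0}]' 0 >/dev/null
python3 -m crank '[{"x":0,"y":0,"z":0,"turn":0},{"x":0,"y":0,"z":0,"turn":0},{"x":0,"y":0,"z":0,"turn":0},{"x":0,"y":0,"z":0,"turn":0},{"x":0,"y":0,"z":0,"turn":0}]' 0 
python3 -m crank '[{"x":0,"y":0,"z":-0.5,"turn":0},{"x":0,"y":0,"z":-0.5,"turn":0},{"x":0,"y":0,"z":-0.5,"turn":0},{"x":0,"y":0,"z":-0.5,"turn":0},{"x":0,"y":0,"z":0,"turn":0}]'
python3 base.py .4605 -.115; python3 go.py .4605 -.115 .3
```

```text
time: 11.45
tool_pos: [0.4609, -0.1157, 0.1208]
tool_rot: [0.0, 0.808, 0.589, 0.0]
contact_force: [-1.8, 1.7, 6.4]
gripper_width: 0.126
grasp_force: 59.2
time: 11.95
tool_pos: [0.4609, -0.1158, 0.1408]
tool_rot: [0.001, 0.808, 0.589, 0.0]
contact_force: [0.6, -0.1, 0.1]
gripper_width: 0.132
grasp_force: 58.5
0.016 0.033 n 312 z pct [0.0145 0.0156 0.0168 0.0277 0.042 ]
0.04 0.06 n 659 z pct [0.0003 0.0011 0.002  0.0028 0.0035]
t 12.0 pos [ 0.4608 -0.1158  0.1404] ydir -17.9 F [-0.9   0.12  0.12] w 0.128 g 58.5 j [-0.4  -0.24  2.04 -0.    1.34 -0.09]
shift cm [  0.06  -0.04 -15.96] norm 16.0 turn None
```

H3's base stayed on the counter with its top at 15.5 mm while the card rose 20 mm, so H3 is the tired one. I'll draw its card right out and take it to the box.

```bash
python3 -m crank '[{"x":0,"y":0,"z":-0.5,"turn":0},{"x":0,"y":0,"z":-0.5,"turn":0},{"x":0,"y":0,"z":-0.5,"turn":0},{"x":0,"y":0,"z":-0.3,"turn":0},{"x":0,"y":0,"z":0,"turn":0}]' |head -4
python3 -m crank '[{"x":0,"y":0,"z":-0.5,"turn":0},{"x":0,"y":0,"z":-0.5,"turn":0},{"x":0,"y":0,"z":-2,"turn":0},{"x":0,"y":0,"z":-3,"turn":0},{"x":0,"y":0,"z":-2,"turn":0}]' |head -4
python3 base.py .4605 -.115
python3 -m crank '[{"x":4.41,"y":-1.32,"z":0,"turn":0},{"x":4.41,"y":-1.32,"z":0,"turn":0},{"x":4.41,"y":-1.32,"z":0,"turn":0},{"x":4.41,"y":-1.32,"z":0,"turn":0},{"x":4.41,"y":-1.32,"z":0,"turn":0}]' >/dev/null
python3 -m crank '[{"x":4.41,"y":-1.32,"z":0,"turn":0},{"x":4.41,"y":-1.32,"z":0,"turn":0},{"x":4.41,"y":-1.32,"z":0,"turn":0},{"x":4.41,"y":-1.32,"z":0,"turn":0},{"x":4.41,"y":-1.32,"z":0,"turn":0}]' >/dev/null
python3 -m crank '[{"x":0,"y":0,"z":0,"turn":0}]'
python3 go.py .47 .344 .085
```

```text
time: 12.5
tool_pos: [0.4609, -0.1158, 0.1586]
tool_rot: [0.001, 0.808, 0.589, 0.0]
contact_force: [0.5, -0.1, -0.8]
time: 13.0
tool_pos: [0.461, -0.1158, 0.24]
tool_rot: [0.001, 0.808, 0.589, 0.001]
contact_force: [0.5, 0.2, 0.0]
0.016 0.033 n 308 z pct [0.0146 0.0156 0.0169 0.0291 0.0424]
0.04 0.06 n 668 z pct [0.0005 0.0012 0.0021 0.0029 0.0036]
time: 14.15
tool_pos: [0.4692, 0.3488, 0.2366]
tool_rot: [-0.001, 0.807, 0.591, -0.0]
contact_force: [0.2, -1.4, -1.0]
gripper_width: 0.126
grasp_force: 58.4
t 14.15 pos [0.4692 0.3488 0.2366] ydir -17.6 F [ 0.19 -1.37 -1.02] w 0.126 g 58.4 j [ 0.51 -0.05  1.7   0.    1.49  0.82]
shift cm [-0.44  0.25 15.16] norm 15.2 turn None
```

```bash
python3 -m crank '[{"x":0,"y":0,"z":4,"turn":0},{"x":0,"y":0,"z":4,"turn":0},{"x":0,"y":0,"z":4,"turn":0},{"x":0,"y":0,"z":3,"turn":0},{"x":0,"y":0,"z":0,"turn":0}]' |head -4
python3 -m crank '[{"x":0,"y":0,"z":0,"turn":0},{"x":0,"y":0,"z":0,"turn":0},{"x":0,"y":0,"z":0,"turn":0},{"x":0,"y":0,"z":0,"turn":0},{"x":0,"y":0,"z":0,"turn":0}]' 100 >/dev/null
python3 -m crank '[{"x":0,"y":0,"z":0,"turn":0},{"x":0,"y":0,"z":-3,"turn":0},{"x":0,"y":0,"z":-4,"turn":0},{"x":0,"y":0,"z":-4,"turn":0},{"x":0,"y":0,"z":-1,"turn":0}]' |head -4
python3 go.py .4605 -.115 .044 -17.9
python3 - <<'E'
from h import *
p,d=look('side');save('s3',p[60:320,130:400],2.2)
E
```

```text
time: 14.65
tool_pos: [0.4665, 0.3419, 0.0816]
tool_rot: [-0.001, 0.809, 0.588, -0.006]
contact_force: [-1.3, -0.2, -0.2]
time: 15.65
tool_pos: [0.4727, 0.346, 0.2141]
tool_rot: [0.001, 0.808, 0.589, 0.005]
contact_force: [0.4, 1.2, 0.9]
t 15.65 pos [0.4727 0.346  0.2141] ydir -17.9 F [0.45 1.18 0.88] w 0.999 g 0.0 j [ 0.5  -0.04  1.73 -0.    1.44  0.82]
shift cm [-44.37  12.87  16.79] norm 49.2 turn 0.001
```

View pics/s3.png

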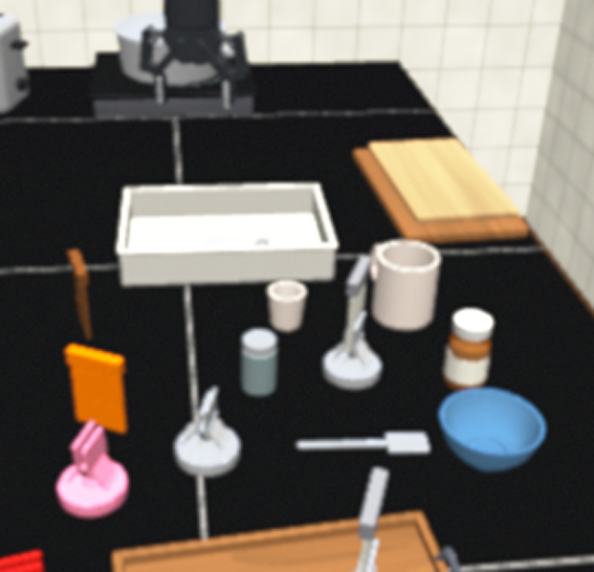

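The card lies flat inside the box; a bit of its bar shows at crop (262,242). H3 stands empty at (207,447), so I'll pinch its jaws next.

```bash
python3 -m crank '[{"x":-4.44,"y":1.29,"z":0,"turn":0},{"x":-4.44,"y":1.29,"z":0,"turn":0},{"x":-4.44,"y":1.29,"z":0,"turn":0},{"x":-4.44,"y":1.29,"z":0,"turn":0},{"x":-4.44,"y":1.29,"z":0,"turn":0}]' >/dev/null
python3 -m crank '[{"x":-4.44,"y":1.29,"z":0,"turn":0},{"x":-4.44,"y":1.29,"z":0,"turn":0},{"x":-4.44,"y":1.29,"z":0,"turn":0},{"x":-4.44,"y":1.29,"z":0,"turn":0},{"x":-4.44,"y":1.29,"z":0,"turn":0}]' >/dev/null
python3 -m crank '[{"x":0,"y":0,"z":0,"turn":0},{"x":0,"y":0,"z":0,"turn":0}]' >/dev/null
python3 go.py .4605 -.115 .046 -17.9
python3 - <<'E'
from meas import *
p,d=look('side');blobs('side',d,.058,.085,xr=(.4,.52),yr=(-.2,-.05),mn=8)
E
```

```text
t 16.9 pos [ 0.4559 -0.118   0.2061] ydir -18.0 F [ 1.25  0.54 -0.12] w 1.0 g 0.0 j [-0.41 -0.31  1.99  0.    1.47 -0.1 ]
shift cm [ 0.42  0.39 16.  ] norm 16.0 turn -0.002
73 px [336. 367.] [ 462.5 -119.2] 42 9 69.7 z 0.0727
```

```bash
python3 -m crank '[{"x":0.4,"y":0.4,"z":4,"turn":0},{"x":0,"y":0,"z":4,"turn":0},{"x":0,"y":0,"z":4,"turn":0},{"x":0,"y":0,"z":2.5,"turn":0},{"x":0,"y":0,"z":1.2,"turn":0}]'
python3 -m crank '[{"x":0,"y":0,"z":0,"turn":0},{"x":0,"y":0,"z":0,"turn":0},{"x":0,"y":0,"z":0,"turn":0},{"x":0,"y":0,"z":0,"turn":0},{"x":0,"y":0,"z":0,"turn":0}]' 0 >/dev/null
python3 -m crank '[{"x":0,"y":0,"z":0,"turn":0},{"x":0,"y":0,"z":0,"turn":0},{"x":0,"y":0,"z":0,"turn":0},{"x":0,"y":0,"z":0,"turn":0}]'
python3 -m crank '[{"x":0,"y":0,"z":-0.5,"turn":0},{"x":0,"y":0,"z":-1,"turn":0},{"x":0,"y":0,"z":-1,"turn":0},{"x":0,"y":0,"z":0,"turn":0}]'
python3 base.py .4605 -.115; python3 go.py .605 .344 .2
```

```text
time: 17.45
tool_pos: [0.4595, -0.1123, 0.0472]
tool_rot: [-0.003, 0.808, 0.59, -0.001]
contact_force: [0.0, 0.6, -0.8]
gripper_width: 1.0
grasp_force: 0.0
time: 18.35
tool_pos: [0.4622, -0.1152, 0.0526]
tool_rot: [-0.0, 0.808, 0.589, 0.0]
contact_force: [-2.4, 1.4, 8.1]
gripper_width: 0.094
grasp_force: 57.9
time: 18.75
tool_pos: [0.4631, -0.1156, 0.0779]
tool_rot: [0.002, 0.808, 0.589, 0.001]
contact_force: [0.2, -0.0, -4.7]
gripper_width: 0.09
grasp_force: 56.5
0.016 0.033 n 408 z pct [0.0011 0.0022 0.0396 0.0424 0.0529]
0.04 0.06 n 591 z pct [0.0005 0.0012 0.002  0.0029 0.0038]
t 18.8 pos [ 0.4626 -0.1154  0.077 ] ydir -17.9 F [-0.41  0.54 -2.51] w 0.091 g 56.5 j [-0.4  -0.16  2.09 -0.    1.21 -0.09]
shift cm [ 48.09  -0.52 -12.31] norm 49.6 turn None
```

```bash
python3 -m crank '[{"x":0,"y":0,"z":-2,"turn":0},{"x":0,"y":0,"z":-3,"turn":0},{"x":0,"y":0,"z":-3.5,"turn":0},{"x":0,"y":0,"z":-3,"turn":0},{"x":0,"y":0,"z":-1,"turn":0}]' |head -4
python3 - <<'E'
from meas import *
p,d=look('top');blobs('top',d,.009,.035,xr=(.38,.64),yr=(.262,.425)); save('t4',p[130:275,85:185],4)
E
```

```text
time: 19.3
tool_pos: [0.4634, -0.1157, 0.2045]
tool_rot: [0.003, 0.808, 0.589, 0.002]
contact_force: [0.6, -0.7, -2.7]
713 px [216. 295.] [525.  323.6] 101 67 -20.0 z 0.0129
```

View pics/t4.png

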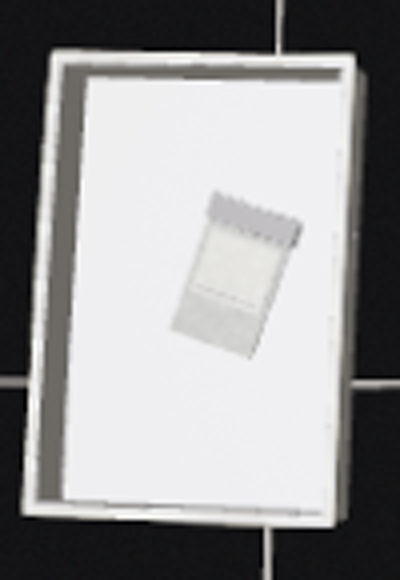

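The card lies flat in the box, centred at about (0.525, 0.324). The near end is free, so I'll set the holder at about (0.425, 0.355).

```bash
python3 -m crank '[{"x":1.9,"y":-0.79,"z":0,"turn":0},{"x":3.03,"y":-1.26,"z":0,"turn":0},{"x":3.79,"y":-1.57,"z":0,"turn":0},{"x":3.79,"y":-1.57,"z":0,"turn":0},{"x":3.79,"y":-1.57,"z":0,"turn":0}]' >/dev/null
python3 -m crank '[{"x":3.79,"y":-1.57,"z":0,"turn":0},{"x":3.79,"y":-1.57,"z":0,"turn":0},{"x":3.79,"y":-1.57,"z":0,"turn":0},{"x":3.79,"y":-1.57,"z":0,"turn":0},{"x":3.79,"y":-1.57,"z":0,"turn":0}]' >/dev/null
python3 -m crank '[{"x":3.79,"y":-1.57,"z":0,"turn":0},{"x":3.03,"y":-1.26,"z":0,"turn":0},{"x":1.5,"y":-0.63,"z":0,"turn":0},{"x":0,"y":0,"z":0,"turn":0},{"x":0,"y":0,"z":0,"turn":0}]' >/dev/null
python3 go.py .425 .355 .0585
```

```text
t 20.85 pos [0.4231 0.3542 0.1992] ydir -17.9 F [-0.19 -1.4  -3.75] w 0.089 g 57.2 j [ 0.56 -0.1   1.82 -0.    1.43  0.87]
shift cm [ 0.17  0.17 14.07] norm 14.1 turn None
```

```bash
python3 -m crank '[{"x":0.2,"y":0.2,"z":2,"turn":0},{"x":0,"y":0,"z":3.5,"turn":0},{"x":0,"y":0,"z":3.5,"turn":0},{"x":0,"y":0,"z":2.5,"turn":0},{"x":0,"y":0,"z":1,"turn":0}]' >/dev/null
python3 -m crank '[{"x":0,"y":0,"z":0.5,"turn":0},{"x":0,"y":0,"z":0.4,"turn":0},{"x":0,"y":0,"z":0.3,"turn":0},{"x":0,"y":0,"z":0.2,"turn":0},{"x":0,"y":0,"z":0,"turn":0}]'
```

```text
time: 21.85
tool_pos: [0.4264, 0.3566, 0.0624]
tool_rot: [0.0, 0.808, 0.589, 0.0]
contact_force: [-0.4, 0.8, -2.9]
gripper_width: 0.091
grasp_force: 57.2
```

```bash
python3 -m crank '[{"x":0,"y":0,"z":0.3,"turn":0},{"x":0,"y":0,"z":0.1,"turn":0},{"x":0,"y":0,"z":0,"turn":0}]'|head -4
python3 -m crank '[{"x":0,"y":0,"z":0,"turn":0},{"x":0,"y":0,"z":0,"turn":0},{"x":0,"y":0,"z":0,"turn":0},{"x":0,"y":0,"z":0,"turn":0},{"x":0,"y":0,"z":0,"turn":0}]' 45
python3 -m crank '[{"x":0,"y":0,"z":-2,"turn":0},{"x":0,"y":0,"z":-4,"turn":0},{"x":0,"y":0,"z":-4,"turn":0},{"x":0,"y":0,"z":-4,"turn":0},{"x":0,"y":0,"z":0,"turn":0}]' |head -4
python3 go.py .6455 .016 .117 -24.5
```

```text
time: 22.15
tool_pos: [0.4268, 0.3567, 0.0586]
tool_rot: [0.0, 0.808, 0.589, 0.001]
contact_force: [0.4, -0.6, 0.6]
time: 22.65
tool_pos: [0.4261, 0.3564, 0.0579]
tool_rot: [0.0, 0.808, 0.589, 0.0]
contact_force: [0.3, -0.6, -0.9]
gripper_width: 0.45
grasp_force: 0.0
time: 23.15
tool_pos: [0.4293, 0.3586, 0.2058]
tool_rot: [0.0, 0.808, 0.589, 0.007]
contact_force: [0.9, 0.8, 0.7]
t 23.15 pos [0.4293 0.3586 0.2058] ydir -17.9 F [0.89 0.81 0.7 ] w 0.452 g 0.0 j [ 0.56 -0.1   1.8   0.    1.42  0.87]
shift cm [-26.06  31.01   8.88] norm 41.5 turn 0.116
```

Now H2: 9 rows of (−2.9, 3.45).

```bash
python3 -m crank '[{"x":-2.9,"y":3.45,"z":0,"turn":0},{"x":-2.9,"y":3.45,"z":0,"turn":0},{"x":-2.9,"y":3.45,"z":0,"turn":0},{"x":-2.9,"y":3.45,"z":0,"turn":0},{"x":-2.9,"y":3.45,"z":0,"turn":0}]' 100 >/dev/null
python3 -m crank '[{"x":-2.9,"y":3.45,"z":0,"turn":0},{"x":-2.9,"y":3.45,"z":0,"turn":0},{"x":-2.9,"y":3.45,"z":0,"turn":0},{"x":-2.9,"y":3.45,"z":0,"turn":0},{"x":0,"y":0,"z":0,"turn":0.116}]' >/dev/null
python3 -m crank '[{"x":0,"y":0,"z":0,"turn":0},{"x":0,"y":0,"z":0,"turn":0}]' >/dev/null
python3 go.py .6455 .016 .117 -24.5
python3 - <<'E'
from meas import *
d=look('top')[1];blobs('top',d,.009,.1,xr=(.375,.65),yr=(.262,.425))
blobs('top',d,.125,.165,xr=(.3,.8))
E
```

```text
t 24.35 pos [0.641 0.013 0.197] ydir -24.4 F [ 0.91 -0.01 -0.63] w 1.0 g 0.0 j [-0.1   0.11  1.61  0.    1.42  0.33]
shift cm [0.46 0.3  8.  ] norm 8.0 turn 0.002
733 px [216. 295.] [523.9 324. ] 103 67 -20.6 z 0.0126
522 px [196. 351.] [426.9 355. ] 69 67 30.6 z 0.022
61 px [398. 219.] [636.6  -2.5] 22 12 63.3 z 0.1452
185 px [611. 252.] [ 581.5 -345.8] 66 14 68.7 z 0.1503
```

```bash
python3 -m crank '[{"x":0.45,"y":0.3,"z":0,"turn":0},{"x":0,"y":0,"z":3,"turn":0},{"x":0,"y":0,"z":3,"turn":0},{"x":0,"y":0,"z":1.7,"turn":0},{"x":0,"y":0,"z":0,"turn":0}]'
python3 -m crank '[{"x":0,"y":0,"z":0,"turn":0},{"x":0,"y":0,"z":0,"turn":0},{"x":0,"y":0,"z":0,"turn":0},{"x":0,"y":0,"z":0,"turn":0}]' 0 >/dev/null
python3 -m crank '[{"x":0,"y":0,"z":0,"turn":0},{"x":0,"y":0,"z":0,"turn":0},{"x":0,"y":0,"z":0,"turn":0},{"x":0,"y":0,"z":0,"turn":0},{"x":0,"y":0,"z":0,"turn":0}]' 0 
python3 -m crank '[{"x":0,"y":0,"z":-0.5,"turn":0},{"x":0,"y":0,"z":-0.5,"turn":0},{"x":0,"y":0,"z":-0.5,"turn":0},{"x":0,"y":0,"z":-0.5,"turn":0},{"x":0,"y":0,"z":0,"turn":0}]'
python3 base.py .6455 .016; python3 go.py .455 -.35 .3
```

```text
time: 24.9
tool_pos: [0.6438, 0.0165, 0.1171]
tool_rot: [-0.002, 0.841, 0.541, -0.003]
contact_force: [0.3, 0.4, -0.1]
gripper_width: 1.002
grasp_force: 0.0
time: 25.8
tool_pos: [0.6461, 0.0157, 0.1216]
tool_rot: [-0.0, 0.841, 0.541, 0.0]
contact_force: [-2.8, 1.2, 5.1]
gripper_width: 0.129
grasp_force: 59.5
time: 26.3
tool_pos: [0.6467, 0.0155, 0.1419]
tool_rot: [0.001, 0.841, 0.541, 0.001]
contact_force: [0.5, 0.0, -2.3]
gripper_width: 0.129
grasp_force: 58.5
0.016 0.033 n 334 z pct [0.0014 0.0028 0.0349 0.037  0.047 ]
0.04 0.06 n 395 z pct [0.0004 0.0012 0.0019 0.0027 0.0033]
t 26.35 pos [0.6464 0.0155 0.1414] ydir -24.5 F [-0.66 -0.98 -3.12] w 0.129 g 58.5 j [-0.09  0.17  1.64 -0.    1.33  0.34]
shift cm [-41.19  -2.23 -15.88] norm 44.2 turn None
```

H2 lifts with its card, so it is sound. On to the tray.

```bash
python3 -m crank '[{"x":0,"y":0,"z":-1,"turn":0},{"x":0,"y":0,"z":-2,"turn":0},{"x":0,"y":0,"z":-3,"turn":0},{"x":0,"y":0,"z":-3.5,"turn":0},{"x":0,"y":0,"z":-3.5,"turn":0}]' >/dev/null
python3 -m crank '[{"x":0,"y":0,"z":-2,"turn":0},{"x":0,"y":0,"z":-1,"turn":0},{"x":0,"y":0,"z":0,"turn":0}]' |head -2
python3 -m crank '[{"x":-1.5,"y":-0.1,"z":0,"turn":0},{"x":-2.8,"y":-0.15,"z":0,"turn":0},{"x":-3.8,"y":-0.2,"z":0,"turn":0},{"x":-3.8,"y":-0.2,"z":0,"turn":0},{"x":-3.8,"y":-0.2,"z":0,"turn":0}]' >/dev/null
python3 -m crank '[{"x":-3.8,"y":-0.2,"z":0,"turn":0},{"x":-3.8,"y":-0.2,"z":0,"turn":0},{"x":-3.8,"y":-0.2,"z":0,"turn":0},{"x":-3.8,"y":-0.2,"z":0,"turn":0},{"x":-3.8,"y":-0.2,"z":0,"turn":0}]' >/dev/null
python3 -m crank '[{"x":-3,"y":-0.2,"z":0,"turn":0},{"x":-2.2,"y":-0.1,"z":0,"turn":0},{"x":-1.3,"y":-0.1,"z":0,"turn":0},{"x":0,"y":0,"z":0,"turn":0},{"x":0,"y":0,"z":0,"turn":0}]' |head -4
python3 go.py .455 -.35 .128
```

```text
time: 27.15
tool_pos: [0.6467, 0.0155, 0.3029]
time: 28.65
tool_pos: [0.4544, -0.3493, 0.2998]
tool_rot: [-0.001, 0.841, 0.541, 0.0]
contact_force: [0.3, 0.1, -2.8]
t 28.65 pos [ 0.4544 -0.3493  0.2998] ydir -24.5 F [ 0.33  0.12 -2.76] w 0.126 g 58.6 j [-0.79 -0.1   1.65  0.    1.59 -0.36]
shift cm [-0.06  0.11 17.18] norm 17.2 turn None
```

```bash
python3 -m crank '[{"x":0,"y":0,"z":2,"turn":0},{"x":0,"y":0,"z":3.5,"turn":0},{"x":0,"y":0,"z":4,"turn":0},{"x":0,"y":0,"z":3.5,"turn":0},{"x":0,"y":0,"z":2,"turn":0}]' >/dev/null
python3 -m crank '[{"x":0,"y":0,"z":1,"turn":0},{"x":0,"y":0,"z":0.5,"turn":0},{"x":0,"y":0,"z":0.2,"turn":0},{"x":0,"y":0,"z":0,"turn":0},{"x":0,"y":0,"z":0,"turn":0}]'|head -4
python3 -m crank '[{"x":0,"y":0,"z":0.3,"turn":0},{"x":0,"y":0,"z":0.1,"turn":0},{"x":0,"y":0,"z":0,"turn":0}]'|head -4
python3 base.py .4545 -.3495
```

```text
time: 29.65
tool_pos: [0.4553, -0.3506, 0.1354]
tool_rot: [0.001, 0.841, 0.541, 0.0]
contact_force: [-0.6, -0.5, -2.2]
time: 29.95
tool_pos: [0.4545, -0.3499, 0.1297]
tool_rot: [-0.0, 0.841, 0.541, -0.0]
contact_force: [-0.5, 0.0, -3.6]
0.016 0.033 n 610 z pct [0.0211 0.0227 0.024  0.0259 0.0381]
0.04 0.06 n 1358 z pct [0.0062 0.007  0.0079 0.0088 0.0096]
```

```bash
python3 -m crank '[{"x":0,"y":0,"z":0.15,"turn":0},{"x":0,"y":0,"z":0.1,"turn":0},{"x":0,"y":0,"z":0,"turn":0}]'|head -4
python3 -m crank '[{"x":0,"y":0,"z":0,"turn":0},{"x":0,"y":0,"z":0,"turn":0},{"x":0,"y":0,"z":0,"turn":0},{"x":0,"y":0,"z":0,"turn":0},{"x":0,"y":0,"z":0,"turn":0}]' 100
python3 -m crank '[{"x":0,"y":0,"z":0,"turn":0},{"x":0,"y":0,"z":-2,"turn":0},{"x":0,"y":0,"z":-4,"turn":0},{"x":0,"y":0,"z":-4,"turn":0},{"x":0,"y":0,"z":-4,"turn":0}]' |head -4
python3 -m crank '[{"x":4.4,"y":-2,"z":0,"turn":0},{"x":4.4,"y":-2,"z":0,"turn":0},{"x":4.4,"y":-2,"z":0,"turn":0},{"x":4.4,"y":-2,"z":0,"turn":0},{"x":0,"y":0,"z":0,"turn":0}]' |head -4
python3 - <<'E'
from meas import *
p,d=look('top');save('t5',p);blobs('top',d,.125,.165,xr=(.3,.8),yr=(-.5,-.25))
p,d=look('side');save('s5',p)
E
```

```text
time: 30.3
tool_pos: [0.4549, -0.3502, 0.1283]
tool_rot: [0.0, 0.841, 0.541, 0.0]
contact_force: [-1.4, 2.0, 3.4]
time: 30.8
tool_pos: [0.4546, -0.35, 0.1272]
tool_rot: [-0.0, 0.841, 0.541, -0.0]
contact_force: [0.2, 0.7, 0.4]
gripper_width: 0.959
grasp_force: 0.0
time: 31.3
tool_pos: [0.4544, -0.3497, 0.2686]
tool_rot: [-0.0, 0.841, 0.541, -0.0]
contact_force: [0.6, -0.1, -0.3]
time: 31.8
tool_pos: [0.4549, -0.1522, 0.2676]
tool_rot: [-0.0, 0.84, 0.543, 0.001]
contact_force: [0.8, -0.0, 0.1]
184 px [611. 252.] [ 581.8 -345.8] 66 13 68.0 z 0.1502
```

View pics/t5.png

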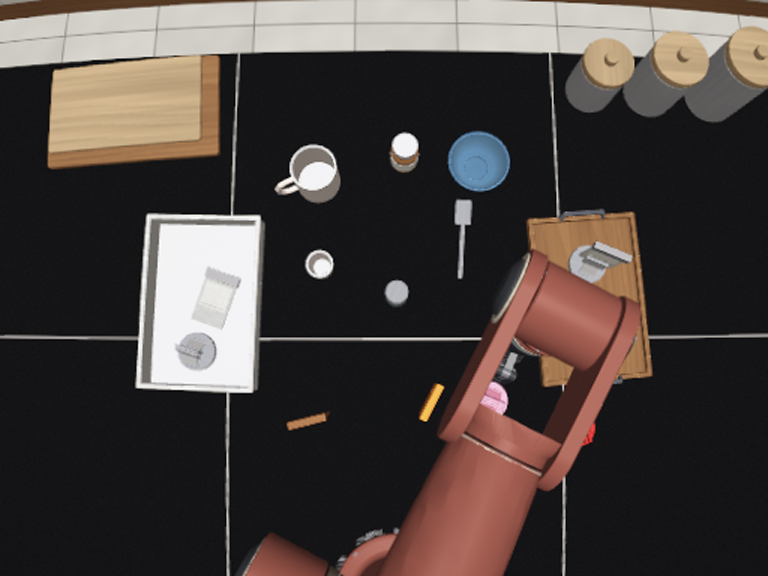

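View pics/s5.png

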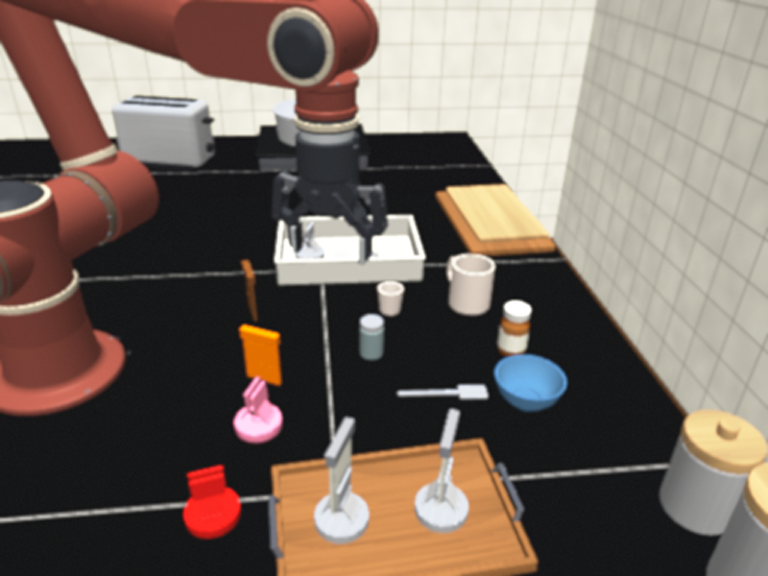

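Both sound holders stand upright on the tray with their cards (side view, bases at (342,517) and (441,506)). The tired holder (195,350) and its card (216,297) are in the box in the top view. The bystanders haven't moved and the gripper is clear, so I'm handing in.

```bash
python3 -m crank '[{"x":0,"y":0,"z":0,"turn":0},{"x":0,"y":0,"z":0,"turn":0},{"x":0,"y":0,"z":0,"turn":0}]' >/dev/null; python3 -c "
from plant import manip; print(manip.job_done())"
```

```text
the job is handed in; nothing more can be done
None
```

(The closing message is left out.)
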